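Load the dish stage and set it to the index, play taken up

ROBOT

A 6-joint arm with a two-finger parallel gripper is mounted at the origin on a cart in front of the work surface, level with it; the furniture and walls round the work are solid. World frame = base frame: x ahead of the robot, y to its left, z up, the work surface at z = 0. Lengths are in m, angles in rad, forces in N, time in s.
With the tool pointing down it reaches from about 0.25 to 0.775 m from the base axis. Payload 8.9 kg.
Tool frame: the origin (TCP) lies midway between the tips of the shut fingers; the grasp point (between the pads) lies 19 mm behind it; z points along the fingers, y is the line along which they close (so a half turn about z gives the same grasp; the last joint's range is limited). The gripper opens to 85 mm and grips with 20 to 120 N. Pads are 22 mm wide; open, the fingers measure 114 mm over their backs; the gripper's body (76 mm by 85 mm) begins 54 mm behind the grasp point. The pads swing forward as they close: fully open they stand 13 mm farther back than shut.
Start: joints at [1.09, 0.291, -0.153, 1.127, 0, 1.431], TCP at [0.176, 0.495, 0.231] pointing down, gripper open.
Joint ranges: [-2.52, 2.52], [-0.91, 1.74], [-1.3, 1.37], [-1.96, 2.02], [-1.52, 1.47], [-3.14, 3.14]. Speed limits (rad/s): [2.22, 2.22, 2.79, 3.14, 3.14, 3.14].

INTERFACE

Orientations are given as a unit quaternion [w, x, y, z].
In Python, from cell import env gives the robot as it stands.
- The arm moves only by the tool drive_tool, never from a script. Its argument "series" is a list of rows, each an object of numbers: "dx", "dy", "dz": the shift along the tool's x, y, z in m; "ax", "ay", "az": the turn, a rotation vector about the tool's x, y, z in degrees. A call has 1 to 8 rows; each row is the pose to reach, as a shift and turn from the pose commanded when the call began, along the tool's axes at that moment; what a row does not reach only later rows make up. A row lasts 1/8 s, in which the tool goes at most 62.5 mm and 10.7 degrees, less where a joint would pass 70% of its speed; a pose out of reach is approached as far as the arm can. A call with a gripper value outside its range is refused whole. "claw" is the closure, from -1 (fully open) to 1 (shut), set as the call begins (left out, the last holds). The fingers move at their own pace and stop on an object; "newtons" is the grip in N (left out, the last holds). Time passes only in rows, so rows that repeat a pose let the fingers close. It gives the time, the measured TCP pose, the force, the opening and the grip force at its end, in the units of the state.
- env.sense(): the state, without advancing time (a new reading comes with each control period).
- env.grab_frame(name): name is "scene" or "top" or "wrist"; returns the picture (384x512x3 uint8, blue, green, red); there is no depth.
- env.calibration(name): a dict with "fx", "fy", "cx", "cy" (pixels), "world_from_camera" (4x4, takes a point from camera to world coordinates). Camera axes: x right, y down, z forward; pixel columns grow to the right and rows downward; lengths in m; the calibration is good to about 2 mm. The wrist camera is an equidistant fisheye: a pixel r from the principal point sees the ray r / f radians off the axis. A picture is of the moment at which its call begins: read the wrist's pose just before it. calibration takes no time and is no camera call; for the wrist camera it gives the pose at the moment of the call.
- env.job_done(): hands the job in; it is judged then, once.
The state is a dict: "time": time; "joints": joint angles; "joint_vel": joint speeds; "joint_torque": joint torques, N m; "tool_pos": TCP position; "tcp_rot": TCP orientation; "ft_force": force on the tool from outside, world axes, zero at the start; "ft_torque": the same for the moment, N m; "width": opening from 0.0 (shut) to 1.0 (fully open); "grasp_force": force on a finger pad.
Only numpy, scipy, OpenCV 4.12 (cv2) and the standard library are available. Lean on these libraries where they do the work, as an engineer would, in place of code of your own. Each camera call takes 0.05 s, during which the arm holds its last target. There are 200 camera calls.

TASK

Set the closed petri dish flat on the round green seat of the screw stage and let go of it. Then wind the red-handled handwheel so that the stage comes towards the wheel until its white pointer has gone clearly past the red index mark, about 10 mm beyond, and wind back until the pointer stops level with the red mark, so that it comes up to the mark from the wheel side and the play in the screw is taken up. If it runs too far, go past and come back again; move the saddle only with the wheel, and leave the other things where they are.

Things in the scene. Friction and masses are not known exactly. Their poses are not given: they have to be found in the camera images.
- dish: Closed clear petri dish with a cream filling, 61 mm across, 14 mm high, 30 g, loose on the bench; origin at the centre of its underside, z up through the lid.
- stage: Fixed screw stage: grey base plate 280 x 140 x 12 mm, blue gearbox at the end nearer the robot, two steel rods and a leadscrew. Origin at bench level on the centre line; its x runs along the travel, away from the handwheel (the wheel's axis is vertical at x = -135 mm, y = 0); z up. Base plate from x = -175 to +105 mm. It may stand turned by up to 0.2 rad.
- carriage: The dark steel saddle (top 84 x 92 mm, 50 mm over the bench) that slides along the stage's x and carries the seat, the pointer and the fork; axes as the stage's, origin at bench level under the seat's centre. From its start it can go about 55 mm towards the handwheel. It has some friction and stays where it is left.
- seat (a point): Centre of the top face of the round green seat (54 mm across, stands 10 mm above the saddle, its top 60 mm over the bench). The dish belongs here, centred; the fingers find room beside the seat.
- pointer (a point): Outer end of the white pointer bar (5 mm wide, 14 mm long, its line carried on over the saddle top) on the left side of the saddle, 47 mm over the bench, level along the travel with the seat's centre; fixed to the saddle.
- mark (a point): Inner end of the red index blade (5 mm wide, 6 mm tall) on the dark clamp at the left edge of the base; 47 mm over the bench; fixed there, axes as the stage's. Pointer and mark are level when both have the same x in the stage's frame (3 mm gap sideways). At the start the mark lies 10 to 27 mm from the pointer on the handwheel side.
- wheel (a joint): Handwheel angle in rad, + is counterclockwise seen from above; about 0 at the start, stops at -13.5 and +2.5. Turning clockwise (-) draws the nut towards the handwheel, counterclockwise (+) drives it away, 4 mm per rad (25 mm a turn). The nut has 5 mm of play in the saddle: after a change of direction the wheel turns about 1.25 rad before the saddle follows. Turns easily (about 1 N at the handle) and stays where it is left.
- grip (a point): Middle of the part to hold of the red upright handle on the handwheel: a sleeve 18 mm in diameter that spins freely on its pin, from 69 to 109 mm over the bench (this point is at 90 mm), 32 mm from the wheel's axis; at wheel angle 0 it lies on the stage's +y side of the axis. The black wheel below is 84 mm across, its top 66 mm over the bench.
- wheel_axis (a point): Point on the wheel's vertical axis, 90 mm over the bench.
- dog (a point): Top of the brass dog (8 x 8 mm) fixed to the nut, standing in the fork of two lugs at the saddle's right side; fixed to the nut. In the saddle's x it lies between -2.5 mm (pulling the saddle towards the wheel) and +2.5 mm (pushing it away: play taken up as wanted).
- beaker_blue: Glass beaker with blue filling, 62 x 68 x 84 mm, left of the stage: leave alone.
- weigh_boat: White weighing boat, 64 x 64 x 11 mm, near the bench's front edge: leave alone.
- spatula: Thin spatula with blue grip, 155 mm long, near the bench's front edge: leave alone.
- sachet_1: White sachet with a red top label, 48 x 68 x 9 mm, behind the electrode stand: leave alone.
- electrode_stand: Fixed stand left of the stage, an obstacle: thin upright rod at world x = 0.57, y = 0.075, 0.31 m high; a thin arm at 0.13 m height runs from it to the electrode over a beaker at x = 0.38, y = 0.19 (its top 0.20 m). Pass over it.
- block_heater: Fixed blue block heater right of the stage, an obstacle: from x = 0.52 to 0.75, y = -0.46 to -0.24, 0.145 m high. Carry the dish over it or round its front.
Not all that is in view belongs to the job. Leave any purple or yellow look-alike of the dish alone.

How it is judged:
On the way, in this order (a step that is already met when the one before it is completed fails the run):
1. the dish lies flat on the seat and is let go (horizontal distance between dish and seat below 0.012 m and distance between dish and seat below 0.0135 m and angle between dish's own z axis and vertical below 0.1 rad and contact force between the fingers and dish below 0.1 N), for 0.2 s.
2. the pointer has gone at least 5 mm past the mark towards the handwheel, dish still on the seat (x of pointer in the frame of mark below -0.005 m and distance between dish and seat below 0.0135 m), for 0.05 s.
At the end, for the whole second after the job is handed in: The pointer is level with the red mark within 2.5 mm along the travel, the nut's dog is against the fork's lug on the side away from the handwheel (within 1 mm: play taken up by winding away from the wheel last), and the dish lies flat on the seat within 12 mm of its centre, everything at rest (x of pointer in the frame of mark between -0.0025 and 0.0025 m and x of dog in the frame of carriage above 0.0015 m and horizontal distance between dish and seat below 0.012 m and distance between dish and seat below 0.0135 m and angle between dish's own z axis and vertical below 0.1 rad and linear speed of dish below 0.02 m/s and linear speed of carriage below 0.005 m/s); the robot touches nothing.
It fails at once if the dish is tipped (angle between dish's own z axis and vertical above 0.6 rad).
It fails at once if the saddle is pushed by the fingers (more than 15 N) (contact force between the fingers and carriage above 15 N).
It fails at once if a bystander is shifted by more than 30 mm (distance of any of beaker_blue, weigh_boat, spatula, sachet_1 from where it was at the start of the episode above 0.03 m).
It also fails if it takes over 72 s, if anything falls off the work surface, if the arm or the gripper's body presses on something with over 40 N, if the wrist force passes 120 N, or if a joint passes its speed limit or range.

## Working session

There is one attempt and no reset: what is moved stays moved. The work goes in short steps, Python scripts to look and compute and a tool call to move; the robot and the scene stay as the last step left them, time stands still between calls to the robot, and variables do not carry over. Pictures are saved under pics/ and viewed, at most 10 in all, crops included, and the job is handed in when it is done.

Besides the shell and the picture viewer there is one more tool, called after "Request:" as a command line: name --argument value ..., lists and objects as JSON in quotes. drive_tool: Moves the arm, as the interface text tells. Its arguments: {"type":"object","properties":{"series":{"type":"array"},"claw":{"type":"number"},"newtons":{"type":"number"}},"required":["series"]}

```bash
mkdir -p pics
cat > h.py <<'E'
import numpy as np, cv2
from scipy.spatial.transform import Rotation as R
from cell import env
def px2w(name,u,v,z,c=None):
    c=c or env.calibration(name); T=np.array(c["world_from_camera"])
    x=(u-c["cx"])/c["fx"]; y=(v-c["cy"])/c["fy"]
    d=T[:3,:3]@np.array([x,y,1.]); o=T[:3,3]
    return o+d*(z-o[2])/d[2]
def w2px(name,p):
    c=env.calibration(name); T=np.array(c["world_from_camera"])
    q=T[:3,:3].T@(np.array(p)-T[:3,3]); return c["fx"]*q[0]/q[2]+c["cx"],c["fy"]*q[1]/q[2]+c["cy"]
def toolR():
    q=np.array(env.sense()["tcp_rot"]); return R.from_quat(q[[1,2,3,0]])
E
python3 - <<'E'
from h import *
a=env.grab_frame("top");b=env.grab_frame("scene")
cv2.imwrite("pics/top.png",cv2.resize(a,(800,600),interpolation=cv2.INTER_CUBIC));cv2.imwrite("pics/scene.png",b);cv2.imwrite("top_raw.png",a)
for n in("top","scene"):
    c=env.calibration(n);print(n,c["fx"],c["fy"],np.round(c["world_from_camera"],3).tolist())
s=env.sense();print(s);print(toolR().as_matrix().round(3))
E
```

```text
top 354.0905560292222 354.0905560292222 [[-0.017, -0.995, 0.099, 0.453], [-1.0, 0.019, 0.013, -0.17], [-0.015, -0.099, -0.995, 1.037], [0.0, 0.0, 0.0, 1.0]]
scene 470.30585760703684 470.30585760703684 [[0.528, -0.517, 0.674, -0.178], [-0.849, -0.317, 0.423, -0.599], [-0.005, -0.795, -0.606, 0.741], [0.0, 0.0, 0.0, 1.0]]
{'time': 0.1, 'joints': array([ 1.08969905e+00,  2.91220174e-01, -1.54011799e-01,  1.12670650e+00,
       -1.32120163e-05,  1.43148049e+00]), 'joint_vel': array([ 0.00060475, -0.00166889,  0.00101914,  0.00029327,  0.00103775,
        0.00176382]), 'joint_torque': array([ 1.42072604e-03, -5.37977457e+01,  3.31919289e+01,  9.35484044e-03,
       -2.22343010e-04, -2.44791477e-05]), 'tool_pos': array([0.175795  , 0.49429443, 0.23080627]), 'tcp_rot': array([-1.68032172e-04,  1.70060129e-01,  9.85433522e-01, -5.45831870e-04]), 'ft_force': array([-0.02234476,  0.25367688,  0.33965278]), 'ft_torque': array([ 0.03870493,  0.01847964, -0.01905476]), 'grasp_force': 0.0, 'width': 1.0008879705252776}
[[-0.942  0.335 -0.001]
 [ 0.335  0.942 -0.001]
 [ 0.    -0.001 -1.   ]]
```

View pics/top.png

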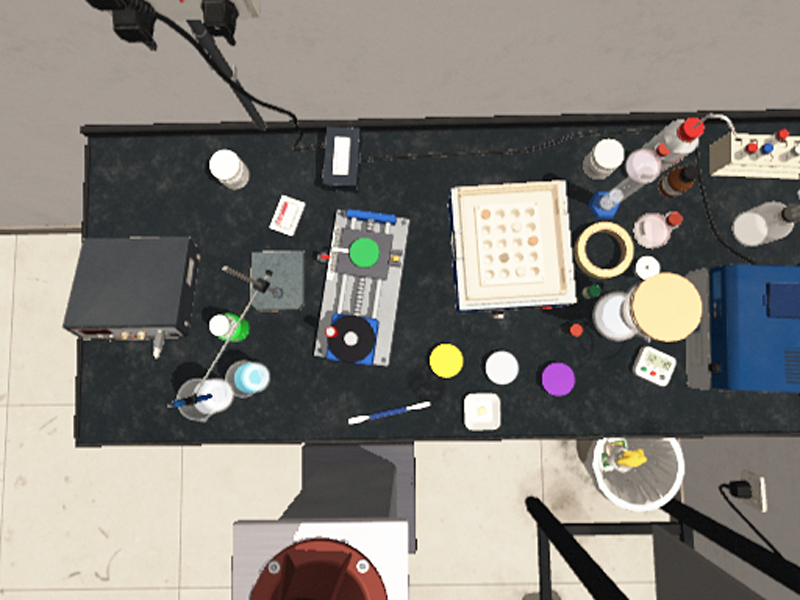

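View pics/scene.png

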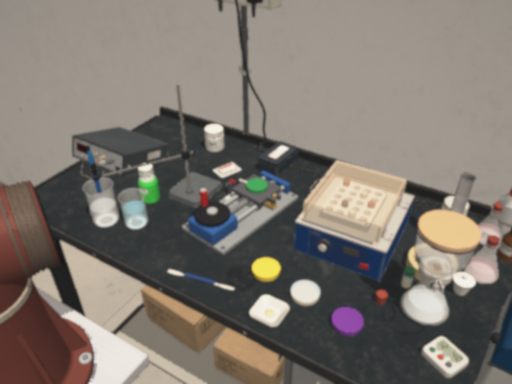

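The top view shows the cream dish at about (502,367), between the yellow and purple look-alikes. The seat is at (364,252), the wheel hub at (351,339) and the red handle at (331,331). I'll enlarge the crop to measure them.

Run:
```python
from h import *
a=cv2.imread("top_raw.png")
cv2.imwrite("pics/c1.png",cv2.resize(a[128:240,198:338],None,fx=5.35,fy=5.35,interpolation=cv2.INTER_CUBIC))
hsv=cv2.cvtColor(a,cv2.COLOR_BGR2HSV)
def blob(lo,hi,x0,x1,y0,y1,name,z):
    m=cv2.inRange(hsv,lo,hi);k=np.zeros_like(m);k[y0:y1,x0:x1]=m[y0:y1,x0:x1]
    n,l,s,c=cv2.connectedComponentsWithStats(k);i=1+np.argmax(s[1:,4])
    print(name,s[i].tolist(),c[i].round(2),px2w("top",*c[i],z).round(4))
blob((45,100,60),(75,255,255),215,250,145,180,"seat",.06)
blob((0,0,150),(180,60,255),305,338,222,250,"dish",.013)
blob((0,150,80),(8,255,255),205,220,205,225,"handle",.109)
blob((0,150,80),(8,255,255),200,214,155,172,"mark",.05)
blob((0,0,0),(180,255,40),208,242,200,233,"wheel",.066)
```

```text
seat [224, 152, 19, 19, 292] [232.83 161.27] [ 0.6356 -0.0918  0.06  ]
dish [311, 225, 21, 21, 356] [320.81 234.93] [ 0.4256 -0.3381  0.013 ]
handle [210, 209, 7, 7, 19] [213.84 212.79] [ 0.4905 -0.0445  0.109 ]
mark [205, 163, 6, 3, 13] [208.   163.92] [ 0.6313 -0.0207  0.05  ]
wheel [218, 211, 11, 12, 23] [221.57 215.3 ] [ 0.4849 -0.0598  0.066 ]
```

View pics/c1.png

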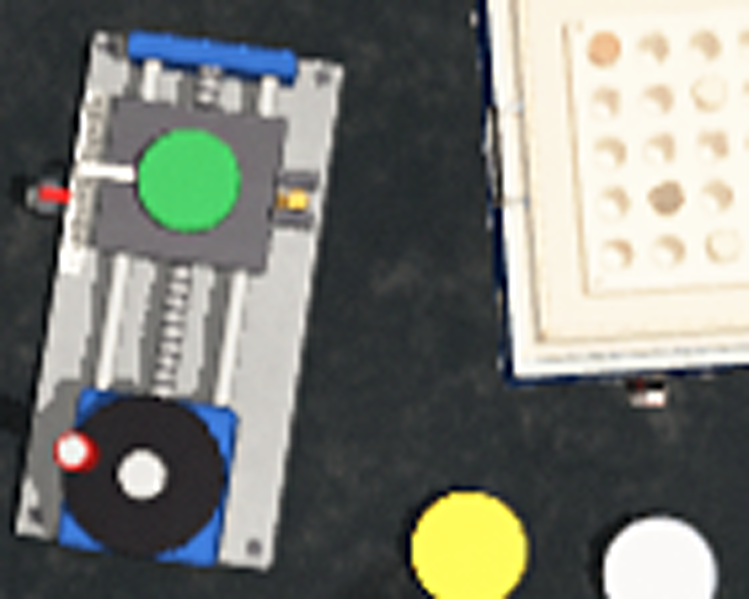

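Run:
```python
from h import *
p=lambda x,y,z:px2w("top",198+(x+.5)/5.35-.5,128+(y+.5)/5.35-.5,z)
C=[p(97,32,.012),p(342,65,.012),p(268,570,.012),p(18,533,.012)]
for c in C:print(c.round(4))
for i,j in((3,0),(2,1)):d=C[i]-C[j];print(np.linalg.norm(d),np.arctan2(-d[1],-d[0]))
for i,j in((0,1),(3,2)):d=C[i]-C[j];print(np.linalg.norm(d),np.arctan2(-d[0],d[1]))
w=p(143,476,.066);s=p(189,180,.06);h=p(71,451,.109);po=p(80,170,.047);m=p(69,196,.047);
print("wheel",w,"seat",s,"handle",h,"ptr",po,"mark",m)
d=s-w;y=np.arctan2(d[1],d[0]);print("yaw",y,"len",np.linalg.norm(d[:2]));
for yaw in (y,):
  X=np.array([np.cos(yaw),np.sin(yaw),0]);Y=np.array([-X[1],X[0],0]);print("mark-ptr x",(m-po)@X,"h-w",(h-w)@X,(h-w)@Y,"seat-ptr",(po-s)@X,(po-s)@Y)
  O=sum(C)/4; print("axis from corners",O-X*.1,(w-O)@X,(w-O)@Y,(s-O)@Y)
print(env.sense()["time"])
```

```text
[ 0.7287 -0.0382  0.012 ]
[ 0.7073 -0.1735  0.012 ]
[ 0.4313 -0.1286  0.012 ]
[0.4534 0.0061 0.012 ]
0.278858849223057 -0.1594565376622393
0.27959794744682176 -0.161277974308893
0.13699257105178053 -0.1572210507322596
0.13648364400392968 -0.16262461176995466
wheel [ 0.48135483 -0.06737683  0.066     ] seat [ 0.63568875 -0.09210355  0.06      ] handle [ 0.49295809 -0.03664015  0.109     ] ptr [ 0.64465095 -0.03318801  0.047     ] mark [ 0.63078315 -0.02727633  0.047     ]
yaw -0.15886562032560422 len 0.15630217032790503
mark-ptr x -0.014628387806812767 h-w 0.006594653833762612 0.032185244206635134 seat-ptr -0.0004709887623872659 0.059591450369122854
axis from corners [ 0.48145208 -0.06770531  0.012     ] -0.10014798674985204 0.00030896334029001176 0.00030896334029001236
0.1
```

Request:
drive_tool --series '[{"dx":-0.03,"dy":-0.04,"az":-5},{"dx":-0.065,"dy":-0.09,"az":-10},{"dx":-0.1,"dy":-0.14,"az":-15},{"dx":-0.135,"dy":-0.19,"az":-19.6},{"dx":-0.17,"dy":-0.235,"az":-19.6},{"dx":-0.205,"dy":-0.28,"az":-19.6},{"dx":-0.24,"dy":-0.325,"az":-19.6},{"dx":-0.275,"dy":-0.375,"az":-19.6}]' --claw -1 --newtons 30

```text
invalid input at $.series[0]: expected keys dx, dy, dz, ax, ay, az
```

```bash
cat >> h.py <<'E'
def go(p,yaw=None):
    "tool-frame shift from the measured pose to world p; yaw = wanted world angle of tool x (deg)"
    s=env.sense();r=toolR();d=r.inv().apply(np.array(p)-s["tool_pos"])
    x=r.as_matrix()[:,0];a=np.degrees(np.arctan2(x[1],x[0]))
    print("t",round(s["time"],2),"pos",s["tool_pos"].round(4),"yaw",a.round(2),"tilt",r.as_matrix()[:2,2].round(4),"-> d",d.round(4),"az",None if yaw is None else round(-((yaw-a+180)%360-180),2),"w",round(s["width"],3),"gf",round(s["grasp_force"],1),"F",s["ft_force"].round(1))
E
python3 -c "
from h import *
go((.4256,-.3381,.10),180)"
```

```text
t 0.1 pos [0.1758 0.4943 0.2308] yaw 160.42 tilt [-0.0005 -0.001 ] -> d [-0.5144 -0.7004  0.1315] az -19.58 w 1.001 gf 0.0 F [-0.   0.3  0.3]
```

All six keys are required in each row.

Request:
drive_tool --series '[{"dx":-0.03,"dy":-0.04,"dz":0,"ax":0,"ay":0,"az":-5},{"dx":-0.065,"dy":-0.09,"dz":0,"ax":0,"ay":0,"az":-10},{"dx":-0.1,"dy":-0.14,"dz":0,"ax":0,"ay":0,"az":-15},{"dx":-0.135,"dy":-0.19,"dz":0,"ax":0,"ay":0,"az":-19.6},{"dx":-0.17,"dy":-0.235,"dz":0,"ax":0,"ay":0,"az":-19.6},{"dx":-0.205,"dy":-0.28,"dz":0,"ax":0,"ay":0,"az":-19.6},{"dx":-0.24,"dy":-0.325,"dz":0,"ax":0,"ay":0,"az":-19.6},{"dx":-0.275,"dy":-0.375,"dz":0,"ax":0,"ay":0,"az":-19.6}]' --claw -1 --newtons 30

```text
time: 1.1
tool_pos: [0.3096, 0.0476, 0.2315]
tcp_rot: [0.0, -0.0, 1.0, 0.0]
ft_force: [1.9, 0.4, 0.2]
width: 1.002
grasp_force: 0.0
```

```bash
python3 -c "
from h import *
go((.4256,-.3381,.10),180)"
```

```text
t 1.1 pos [0.3096 0.0476 0.2315] yaw -179.95 tilt [0.001  0.0001] -> d [-0.1155 -0.3858  0.1315] az 0.05 w 1.002 gf 0.0 F [1.9 0.4 0.2]
```

Request:
drive_tool --series '[{"dx":-0.016,"dy":-0.055,"dz":0,"ax":0,"ay":0,"az":0},{"dx":-0.033,"dy":-0.11,"dz":0,"ax":0,"ay":0,"az":0},{"dx":-0.05,"dy":-0.165,"dz":0,"ax":0,"ay":0,"az":0},{"dx":-0.067,"dy":-0.22,"dz":0.02,"ax":0,"ay":0,"az":0},{"dx":-0.084,"dy":-0.275,"dz":0.045,"ax":0,"ay":0,"az":0},{"dx":-0.1,"dy":-0.33,"dz":0.07,"ax":0,"ay":0,"az":0},{"dx":-0.1155,"dy":-0.386,"dz":0.09,"ax":0,"ay":0,"az":0},{"dx":-0.1155,"dy":-0.386,"dz":0.1315,"ax":0,"ay":0,"az":0}]'

```text
time: 2.1
tool_pos: [0.4266, -0.3416, 0.0994]
tcp_rot: [0.001, 0.001, 1.0, -0.002]
ft_force: [0.1, 1.9, -1.8]
width: 0.996
grasp_force: 0.0
```

Run:
```python
from h import *
go((.4256,-.3381,-.001),180)
c=env.calibration("wrist");f=env.grab_frame("wrist");cv2.imwrite("pics/w1.png",f)
print(c["fx"],c["cx"],c["cy"],np.round(c["world_from_camera"],3).tolist())
```

```text
t 2.1 pos [ 0.4266 -0.3416  0.0994] yaw 179.84 tilt [ 0.003  -0.0037] -> d [0.0013 0.0039 0.1004] az -0.16 w 0.996 gf 0.0 F [ 0.1  1.9 -1.8]
297.3186396354542 249.50746597754866 188.27457565483766 [[0.003, 0.945, 0.328, 0.343], [1.0, -0.002, -0.005, -0.341], [-0.004, 0.328, -0.945, 0.241], [0.0, 0.0, 0.0, 1.0]]
```

View pics/w1.png

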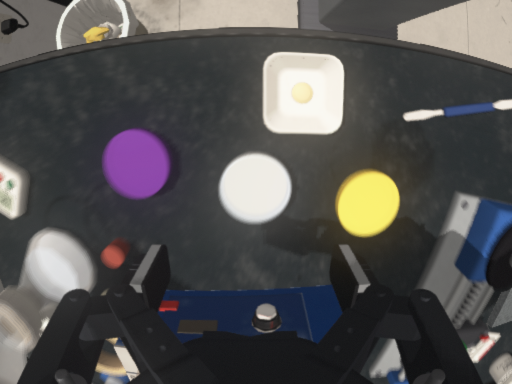

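The wrist view shows the dish (cream lid) at (255,188), with weigh boat, yellow and purple lids clear of the finger line. I'll cross-check its position.

```bash
cat >> h.py <<'E'
def wr(u,v,z,c=None):
    c=c or env.calibration("wrist");T=np.array(c["world_from_camera"])
    x,y=u-c["cx"],v-c["cy"];r=np.hypot(x,y)+1e-9;t=r/c["fx"]
    d=T[:3,:3]@np.array([np.sin(t)*x/r,np.sin(t)*y/r,np.cos(t)]);o=T[:3,3]
    return o+d*(z-o[2])/d[2]
E
python3 - <<'E'
from h import *
a=cv2.imread("pics/w1.png");hsv=cv2.cvtColor(a,cv2.COLOR_BGR2HSV)
m=cv2.inRange(hsv,(0,0,150),(180,60,255));m[:140]=0;m[235:]=0;m[:,:200]=0;m[:,310:]=0
n,l,s,c=cv2.connectedComponentsWithStats(m);i=1+np.argmax(s[1:,4]);print(s[i],c[i],wr(*c[i],.013).round(4))
go((.4256,-.3381,-.001),180)
E
```

```text
[ 219  153   72   70 3937] [254.70612141 187.52908306] [ 0.4154 -0.3326  0.013 ]
t 2.15 pos [ 0.423  -0.3366  0.0936] yaw 179.89 tilt [-0.0041  0.0042] -> d [-0.003  -0.0019  0.0946] az -0.11 w 0.998 gf 0.0 F [-1.9  3.5 -5.2]
```

```bash
cat >> h.py <<'E'
def wdish():
    c=env.calibration("wrist");a=env.grab_frame("wrist");hsv=cv2.cvtColor(a,cv2.COLOR_BGR2HSV)
    m=cv2.inRange(hsv,(0,0,150),(180,60,255));m[:140]=0;m[235:]=0;m[:,:200]=0;m[:,310:]=0
    n,l,s,k=cv2.connectedComponentsWithStats(m);i=1+np.argmax(s[1:,4]);print(s[i],k[i],wr(*k[i],.013,c).round(4))
E
python3 - <<'E'
from h import *
for i in range(6): env.grab_frame("wrist") if i<4 else wdish()
go((.4256,-.3381,-.001),180)
E
```

```text
[ 211  157   73   69 3903] [246.97565975 190.99308224] [ 0.4233 -0.3389  0.013 ]
[ 212  156   72   69 3886] [247.624807   189.90633042] [ 0.423  -0.3388  0.013 ]
t 2.45 pos [ 0.4257 -0.3368  0.1016] yaw -179.94 tilt [ 0.0017 -0.0018] -> d [ 0.0003 -0.0011  0.1026] az 0.06 w 0.996 gf 0.0 F [0.2 0.1 0.7]
```

Request:
drive_tool --series '[{"dx":0.001,"dy":-0.001,"dz":0.03,"ax":0,"ay":0,"az":0},{"dx":0.001,"dy":-0.001,"dz":0.06,"ax":0,"ay":0,"az":0},{"dx":0.001,"dy":-0.001,"dz":0.08,"ax":0,"ay":0,"az":0},{"dx":0.001,"dy":-0.001,"dz":0.093,"ax":0,"ay":0,"az":0},{"dx":0.001,"dy":-0.001,"dz":0.1,"ax":0,"ay":0,"az":0},{"dx":0.001,"dy":-0.001,"dz":0.101,"ax":0,"ay":0,"az":0}]'

```text
time: 3.2
tool_pos: [0.4242, -0.3378, -0.0008]
tcp_rot: [0.0, -0.0, 1.0, -0.0]
ft_force: [-0.4, 0.1, 0.4]
width: 0.998
grasp_force: 0.0
```

Request:
drive_tool --series '[{"dx":0,"dy":0,"dz":0,"ax":0,"ay":0,"az":0},{"dx":0,"dy":0,"dz":0,"ax":0,"ay":0,"az":0},{"dx":0,"dy":0,"dz":0,"ax":0,"ay":0,"az":0},{"dx":0,"dy":0,"dz":0,"ax":0,"ay":0,"az":0}]' --claw 1 --newtons 30

```text
time: 3.7
tool_pos: [0.4243, -0.338, -0.0004]
tcp_rot: [0.0, -0.0, 1.0, -0.0]
ft_force: [-0.8, 0.5, 5.9]
width: 0.696
grasp_force: 31.3
```

Request:
drive_tool --series '[{"dx":0,"dy":0,"dz":-0.02,"ax":0,"ay":0,"az":0},{"dx":0,"dy":0,"dz":-0.06,"ax":0,"ay":0,"az":0},{"dx":0,"dy":0,"dz":-0.11,"ax":0,"ay":0,"az":0},{"dx":0,"dy":0.01,"dz":-0.16,"ax":0,"ay":0,"az":0},{"dx":-0.015,"dy":0.04,"dz":-0.19,"ax":0,"ay":0,"az":0},{"dx":-0.05,"dy":0.08,"dz":-0.2,"ax":0,"ay":0,"az":0},{"dx":-0.085,"dy":0.12,"dz":-0.2,"ax":0,"ay":0,"az":0},{"dx":-0.12,"dy":0.16,"dz":-0.2,"ax":0,"ay":0,"az":0}]'

```text
time: 4.7
tool_pos: [0.545, -0.1764, 0.1994]
tcp_rot: [0.0, 0.0, 1.0, -0.0]
ft_force: [0.5, -1.1, -1.2]
width: 0.693
grasp_force: 32.8
```

Request:
drive_tool --series '[{"dx":-0.035,"dy":0.035,"dz":0,"ax":0,"ay":0,"az":0},{"dx":-0.065,"dy":0.065,"dz":0,"ax":0,"ay":0,"az":0},{"dx":-0.085,"dy":0.08,"dz":0.01,"ax":0,"ay":0,"az":0},{"dx":-0.0914,"dy":0.086,"dz":0.04,"ax":0,"ay":0,"az":0},{"dx":-0.0914,"dy":0.086,"dz":0.08,"ax":0,"ay":0,"az":0},{"dx":-0.0914,"dy":0.086,"dz":0.1,"ax":0,"ay":0,"az":0},{"dx":-0.0914,"dy":0.086,"dz":0.1,"ax":0,"ay":0,"az":0}]'

```text
time: 5.58
tool_pos: [0.634, -0.0913, 0.0974]
tcp_rot: [-0.002, -0.0, 1.0, 0.0]
ft_force: [0.6, 0.1, -0.3]
width: 0.692
grasp_force: 32.8
```

Run:
```python
from h import *
go((.6357,-.0920,.061),180)
f=env.grab_frame("wrist");cv2.imwrite("pics/w2.png",f)
```

```text
t 5.58 pos [ 0.634  -0.0913  0.0974] yaw -179.98 tilt [-0.003   0.0008] -> d [-0.0018 -0.0008  0.0364] az 0.02 w 0.692 gf 32.8 F [ 0.6  0.1 -0.3]
```

View pics/w2.png

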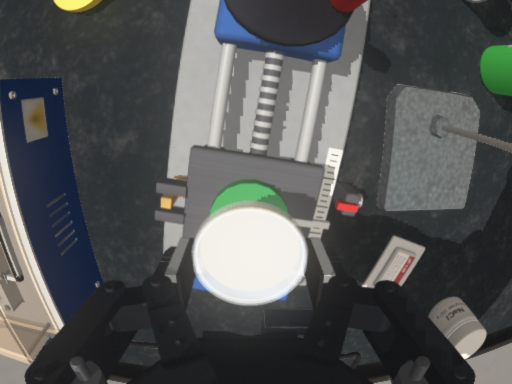

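Run:
```python
from h import *
c=env.calibration("wrist");s=env.sense()
print(s["tool_pos"],wr(250,253,.111,c).round(4))
# seat circle: project for fit of far rim (top of green at v~182)
for u,v in((249,181),(215,195),(283,196)):print(wr(u,v,.06,c).round(4), np.linalg.norm(wr(u,v,.06,c)[:2]-[.6357,-.092]))
print("ptr",wr(328,226,.047,c).round(4),"mark",wr(337,208,.047,c).round(4))
```

```text
[ 0.63501423 -0.09156613  0.09885288] [ 0.6312 -0.0918  0.111 ]
[ 0.609  -0.0923  0.06  ] 0.0266745849811429
[ 0.6186 -0.1145  0.06  ] 0.028293071632727394
[ 0.6193 -0.0702  0.06  ] 0.027310957790078774
ptr [ 0.6481 -0.0337  0.047 ] mark [ 0.6336 -0.0283  0.047 ]
```

Request:
drive_tool --series '[{"dx":-0.001,"dy":0,"dz":0.018,"ax":0,"ay":0,"az":0},{"dx":-0.001,"dy":0,"dz":0.028,"ax":0,"ay":0,"az":0},{"dx":-0.001,"dy":0,"dz":0.034,"ax":0,"ay":0,"az":0},{"dx":-0.001,"dy":0,"dz":0.037,"ax":0,"ay":0,"az":0},{"dx":-0.001,"dy":0,"dz":0.039,"ax":0,"ay":0,"az":0},{"dx":-0.001,"dy":0,"dz":0.039,"ax":0,"ay":0,"az":0}]'

```text
time: 6.38
tool_pos: [0.6364, -0.0917, 0.06]
tcp_rot: [0.0, -0.0, 1.0, -0.0]
ft_force: [-0.1, -0.1, -1.4]
width: 0.692
grasp_force: 32.8
```

Request:
drive_tool --series '[{"dx":0,"dy":0,"dz":0.001,"ax":0,"ay":0,"az":0},{"dx":0,"dy":0,"dz":0.001,"ax":0,"ay":0,"az":0}]'

```text
time: 6.62
tool_pos: [0.6366, -0.0917, 0.0596]
tcp_rot: [0.0, -0.0, 1.0, -0.0]
ft_force: [-1.5, -0.6, 5.3]
width: 0.691
grasp_force: 33.2
```

Request:
drive_tool --series '[{"dx":0,"dy":0,"dz":0,"ax":0,"ay":0,"az":0},{"dx":0,"dy":0,"dz":0,"ax":0,"ay":0,"az":0},{"dx":0,"dy":0,"dz":-0.005,"ax":0,"ay":0,"az":0},{"dx":0,"dy":0,"dz":-0.02,"ax":0,"ay":0,"az":0},{"dx":0,"dy":0,"dz":-0.05,"ax":0,"ay":0,"az":0},{"dx":0,"dy":0,"dz":-0.08,"ax":0,"ay":0,"az":0},{"dx":0,"dy":0,"dz":-0.08,"ax":0,"ay":0,"az":0},{"dx":0,"dy":0,"dz":-0.08,"ax":0,"ay":0,"az":0}]' --claw -1

```text
time: 7.62
tool_pos: [0.6362, -0.0916, 0.1391]
tcp_rot: [0.0, -0.0, 1.0, -0.0]
ft_force: [-0.9, -0.7, -0.9]
width: 1.005
grasp_force: 0.0
```

Run:
```python
from h import *
go((.493,-.037,.13),180)
f=env.grab_frame("wrist");cv2.imwrite("pics/w3.png",f)
```

```text
t 7.62 pos [ 0.6362 -0.0916  0.1391] yaw -179.98 tilt [ 0.0002 -0.0001] -> d [0.1432 0.0546 0.009 ] az 0.02 w 1.005 gf 0.0 F [-0.9 -0.7 -0.9]
```

View pics/w3.png

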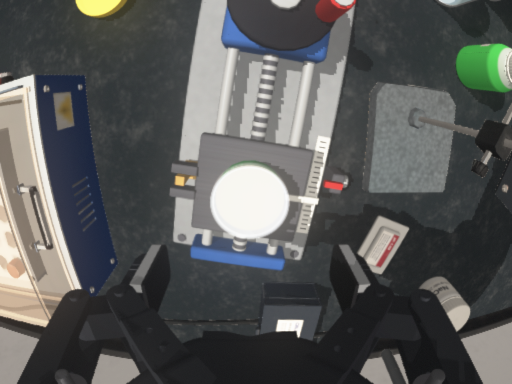

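The dish sits on the seat with its lid centre at about (249,201). The pointer end is at (316,200), the red mark at (327,185) and the handle top at (341,4).

Run:
```python
from h import *
c=env.calibration("wrist")
print("dish",wr(249.5,201,.0735,c).round(4),"handle",wr(341,4,.11,c).round(4))
p=wr(317,201,.047,c);m=wr(326,185,.047,c);X=np.array([np.cos(-.16),np.sin(-.16),0]);print(p,m,(m-p)@X)
s=env.sense();print(s["tool_pos"])
# circle offsets around axis with handle start angle
A=np.array([.4814,-.0676]);h=np.array([.4925,-.0375])
print(np.linalg.norm(h-A),np.degrees(np.arctan2(*(h-A)[::-1])))
```

```text
dish [ 0.6338 -0.092   0.0735] handle [ 0.4985 -0.0389  0.11  ]
[ 0.64440927 -0.03406875  0.047     ] [ 0.62993263 -0.02728116  0.047     ] -0.015373119017172166
[ 0.63587247 -0.09151917  0.13846481]
0.03208145881969833 69.75750024318454
```

Request:
drive_tool --series '[{"dx":0.04,"dy":0.015,"dz":0,"ax":0,"ay":0,"az":0},{"dx":0.09,"dy":0.034,"dz":0,"ax":0,"ay":0,"az":0},{"dx":0.125,"dy":0.047,"dz":0,"ax":0,"ay":0,"az":0},{"dx":0.143,"dy":0.054,"dz":0,"ax":0,"ay":0,"az":0},{"dx":0.143,"dy":0.054,"dz":0,"ax":0,"ay":0,"az":0},{"dx":0.143,"dy":0.054,"dz":0,"ax":0,"ay":0,"az":0}]'

```text
time: 8.43
tool_pos: [0.494, -0.0379, 0.1387]
tcp_rot: [0.0, -0.0, 1.0, -0.0]
ft_force: [-0.4, 0.2, -0.2]
width: 1.0
grasp_force: 0.0
```

Run:
```python
from h import *
c=env.calibration("wrist");f=env.grab_frame("wrist")
cv2.imwrite("pics/w4.png",f)
hsv=cv2.cvtColor(f,cv2.COLOR_BGR2HSV);m=cv2.inRange(hsv,(0,140,70),(8,255,255))
n,l,s,k=cv2.connectedComponentsWithStats(m)
for i in range(1,n):
    if s[i,4]>30: print(s[i],k[i].round(1),wr(*k[i],.1,c).round(4))
go((.492,-.037,.074),180)
```

```text
[238 190  27  37 554] [250.4 204.4] [ 0.4841 -0.0378  0.1   ]
[260 310  15   8  95] [266.9 313.4] [ 0.5801 -0.0244  0.1   ]
t 8.47 pos [ 0.4941 -0.038   0.1386] yaw -179.99 tilt [ 0.0003 -0.0001] -> d [0.0021 0.001  0.0646] az 0.01 w 1.002 gf 0.0 F [ 0.1  0.4 -0.1]
```

View pics/w4.png

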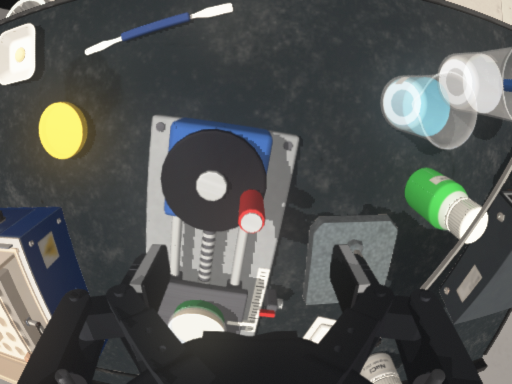

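The wrist view shows the handle cap at about (252,220), the hub at (211,185) and the wheel disc centred near (215,180).

Run:
```python
from h import *
c=env.calibration("wrist")
print(wr(252,220,.109,c).round(4),wr(252,220,.112,c).round(4),"axis",wr(215.5,180.5,.066,c).round(4),"hub",wr(211,185,.070,c).round(4))
```

```text
[ 0.4913 -0.0369  0.109 ] [ 0.4899 -0.0369  0.112 ] axis [ 0.4785 -0.0644  0.066 ] hub [ 0.4807 -0.0674  0.07  ]
```

Request:
drive_tool --series '[{"dx":0.001,"dy":0.001,"dz":0.03,"ax":0,"ay":0,"az":0},{"dx":0.001,"dy":0.001,"dz":0.05,"ax":0,"ay":0,"az":0},{"dx":0.001,"dy":0.001,"dz":0.0625,"ax":0,"ay":0,"az":0},{"dx":0.001,"dy":0.001,"dz":0.0625,"ax":0,"ay":0,"az":0}]'

```text
time: 8.98
tool_pos: [0.4921, -0.0367, 0.0756]
tcp_rot: [-0.001, -0.0, 1.0, 0.0]
ft_force: [0.0, 0.6, -0.1]
width: 1.003
grasp_force: 0.0
```

Request:
drive_tool --series '[{"dx":0,"dy":0,"dz":0,"ax":0,"ay":0,"az":0},{"dx":0,"dy":0,"dz":0,"ax":0,"ay":0,"az":0},{"dx":0,"dy":0,"dz":0,"ax":0,"ay":0,"az":0},{"dx":0,"dy":0,"dz":0,"ax":0,"ay":0,"az":0},{"dx":0,"dy":0,"dz":0,"ax":0,"ay":0,"az":0},{"dx":0,"dy":0,"dz":0,"ax":0,"ay":0,"az":0}]' --claw 1 --newtons 30

```text
time: 9.72
tool_pos: [0.4925, -0.0368, 0.0767]
tcp_rot: [0.0, -0.0, 1.0, -0.0]
ft_force: [-1.9, -1.8, 5.7]
width: 0.201
grasp_force: 29.8
```

Run:
```python
from h import *
go((.492,-.037,.074),180)
p=env.sense()["tool_pos"][:2];A=np.array([.4812,-.0675]);d=p-A;r=np.hypot(*d);a=np.arctan2(d[1],d[0]);print(r,np.degrees(a))
a=np.radians(69);
for k in range(1,9):
    t=a-np.radians(30)*k;w=.032*np.array([np.cos(t)-np.cos(a),np.sin(t)-np.sin(a)]);print(k,"dx %.4f dy %.4f"%(-w[0],w[1]))
```

```text
t 9.72 pos [ 0.4925 -0.0368  0.0767] yaw -179.99 tilt [ 0.0007 -0.0004] -> d [ 0.0006 -0.0002  0.0027] az 0.01 w 0.201 gf 29.8 F [-1.9 -1.8  5.7]
0.032699629445007546 69.69163600791873
1 dx -0.0134 dy -0.0097
2 dx -0.0201 dy -0.0249
3 dx -0.0184 dy -0.0413
4 dx -0.0087 dy -0.0547
5 dx 0.0065 dy -0.0615
6 dx 0.0229 dy -0.0597
7 dx 0.0363 dy -0.0500
8 dx 0.0431 dy -0.0349
```

Request:
drive_tool --series '[{"dx":-0.0134,"dy":-0.0097,"dz":0,"ax":0,"ay":0,"az":0},{"dx":-0.0201,"dy":-0.0249,"dz":0,"ax":0,"ay":0,"az":0},{"dx":-0.0184,"dy":-0.0413,"dz":0,"ax":0,"ay":0,"az":0},{"dx":-0.0087,"dy":-0.0547,"dz":0,"ax":0,"ay":0,"az":0},{"dx":0.0065,"dy":-0.0615,"dz":0,"ax":0,"ay":0,"az":0},{"dx":0.0229,"dy":-0.0597,"dz":0,"ax":0,"ay":0,"az":0},{"dx":0.0363,"dy":-0.05,"dz":0,"ax":0,"ay":0,"az":0},{"dx":0.0431,"dy":-0.0349,"dz":0,"ax":0,"ay":0,"az":0}]'

```text
time: 10.72
tool_pos: [0.4494, -0.0722, 0.0767]
tcp_rot: [0.001, 0.001, 1.0, -0.001]
ft_force: [7.8, 0.1, 0.2]
width: 0.204
grasp_force: 29.9
```

```bash
cat >> h.py <<'E'
def ang():
    p=env.sense()["tool_pos"][:2];d=p-np.array([.4812,-.0675]);print("r",np.hypot(*d).round(4),"ang",np.degrees(np.arctan2(d[1],d[0])).round(1))
def rows(a0,step,n):
    a=np.radians(a0)
    for k in range(1,n+1):
        t=a+np.radians(step)*k;w=.032*np.array([np.cos(t)-np.cos(a),np.sin(t)-np.sin(a)]);print("dx %.4f dy %.4f"%(-w[0],w[1]))
E
python3 - <<'E'
from h import *
ang();go((.492,-.037,.074),180)
f=env.grab_frame("top");cv2.imwrite("t2.png",f)
rows(69-240,-30,8)
E
```

```text
r 0.0321 ang -171.5
t 10.72 pos [ 0.4494 -0.0722  0.0767] yaw 179.93 tilt [ 0.0012 -0.0012] -> d [-0.0425  0.0353  0.0027] az -0.07 w 0.204 gf 29.9 F [7.8 0.1 0.2]
dx -0.0017 dy 0.0165
dx -0.0115 dy 0.0299
dx -0.0266 dy 0.0366
dx -0.0431 dy 0.0349
dx -0.0565 dy 0.0251
dx -0.0632 dy 0.0100
dx -0.0615 dy -0.0065
dx -0.0517 dy -0.0199
```

Request:
drive_tool --series '[{"dx":-0.0017,"dy":0.0165,"dz":0,"ax":0,"ay":0,"az":0},{"dx":-0.0115,"dy":0.0299,"dz":0,"ax":0,"ay":0,"az":0},{"dx":-0.0266,"dy":0.0366,"dz":0,"ax":0,"ay":0,"az":0},{"dx":-0.0431,"dy":0.0349,"dz":0,"ax":0,"ay":0,"az":0},{"dx":-0.0565,"dy":0.0251,"dz":0,"ax":0,"ay":0,"az":0},{"dx":-0.0565,"dy":0.0251,"dz":0,"ax":0,"ay":0,"az":0},{"dx":-0.0565,"dy":0.0251,"dz":0,"ax":0,"ay":0,"az":0}]'

```text
time: 11.65
tool_pos: [0.5064, -0.0468, 0.0766]
tcp_rot: [0.0, -0.0, 1.0, -0.001]
ft_force: [-1.3, -2.2, 10.0]
width: 0.199
grasp_force: 30.9
```

Run:
```python
from h import *
ang();go((.492,-.037,.074),180)
c=env.calibration("wrist");np.save("cw5.npy",c)
g=env.grab_frame("wrist");cv2.imwrite("w5.png",g)
f=env.grab_frame("top");cv2.imwrite("t3.png",f)
a=cv2.resize(f[140:190,190:255],None,fx=9,fy=9,interpolation=cv2.INTER_CUBIC)
b=cv2.resize(g[250:384,200:330],None,fx=1.57,fy=1.57,interpolation=cv2.INTER_CUBIC)
o=np.zeros((450,800,3),np.uint8);o[:,:585]=a;o[:210,590:590+204]=b[:210];cv2.imwrite("pics/m3.png",o)
```

```text
r 0.0326 ang 39.4
t 11.65 pos [ 0.5064 -0.0468  0.0766] yaw -180.0 tilt [ 0.0001 -0.001 ] -> d [0.0144 0.0098 0.0026] az 0.0 w 0.199 gf 30.9 F [-1.3 -2.2 10. ]
```

View pics/m3.png

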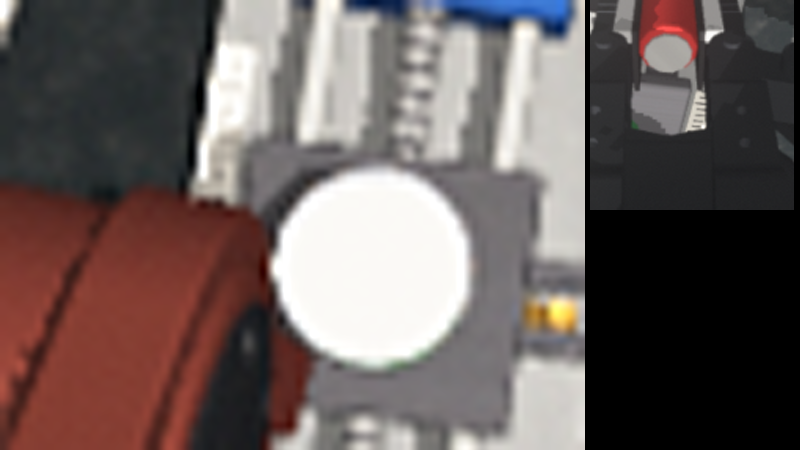

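Run:
```python
from h import *
X=np.array([np.cos(-.16),np.sin(-.16),0])
p=lambda x,y,z:px2w("top",190+(x+.5)/9-.5,140+(y+.5)/9-.5,z)
d=p(373,266,.074);s0=np.array([.6357,-.092,0])
print("dish",d,"travel",(d-s0)@X)
# saddle top edges now (z .05): back edge centre, front edge centre
b=(p(248,150,.05)+p(540,178,.05))/2;f=(p(240,400,.05)+p(505,432,.05))/2;print("back edge",b,(b-s0)@X-.042)
q=lambda x,y,z:px2w("top",198+(x+.5)/5.35-.5,128+(y+.5)/5.35-.5,z)
b0=(q(113,98,.05)+q(287,122,.05))/2;print("back edge start",(b0-s0)@X-.042)
print("dog now",(p(562,313,.05)-d)@X,"dog start",(q(298,200,.05)-q(189,180,.06))@X)
rows(39,30,8)
```

```text
dish [ 0.61120397 -0.08768977  0.074     ] travel -0.024869843866321625
back edge [ 0.64747062 -0.09253252  0.05      ] -0.030294885957162933
back edge start -0.002232446839579086
dog now -0.0028487151861222634 dog start -0.0008145382669470389
dx 0.0134 dy 0.0097
dx 0.0299 dy 0.0115
dx 0.0450 dy 0.0047
dx 0.0547 dy -0.0087
dx 0.0565 dy -0.0251
dx 0.0497 dy -0.0403
dx 0.0363 dy -0.0500
dx 0.0199 dy -0.0517
```

Request:
drive_tool --series '[{"dx":0.0134,"dy":0.0097,"dz":0,"ax":0,"ay":0,"az":0},{"dx":0.0299,"dy":0.0115,"dz":0,"ax":0,"ay":0,"az":0},{"dx":0.045,"dy":0.0047,"dz":0,"ax":0,"ay":0,"az":0},{"dx":0.0547,"dy":-0.0087,"dz":0,"ax":0,"ay":0,"az":0},{"dx":0.0565,"dy":-0.0251,"dz":0,"ax":0,"ay":0,"az":0},{"dx":0.0497,"dy":-0.0403,"dz":0,"ax":0,"ay":0,"az":0},{"dx":0.0497,"dy":-0.0403,"dz":0,"ax":0,"ay":0,"az":0}]'

```text
time: 12.62
tool_pos: [0.4568, -0.0875, 0.0766]
tcp_rot: [0.0, 0.0, 1.0, -0.0]
ft_force: [-0.1, -0.6, 11.6]
width: 0.199
grasp_force: 31.3
```

Request:
drive_tool --series '[{"dx":0,"dy":0,"dz":0,"ax":0,"ay":0,"az":0},{"dx":0,"dy":0,"dz":0,"ax":0,"ay":0,"az":0},{"dx":0,"dy":0,"dz":0,"ax":0,"ay":0,"az":0},{"dx":0,"dy":0,"dz":0,"ax":0,"ay":0,"az":0},{"dx":0,"dy":0,"dz":-0.02,"ax":0,"ay":0,"az":0},{"dx":0,"dy":0,"dz":-0.065,"ax":0,"ay":0,"az":0},{"dx":-0.05,"dy":0,"dz":-0.085,"ax":0,"ay":0,"az":0},{"dx":-0.11,"dy":0,"dz":-0.085,"ax":0,"ay":0,"az":0}]' --claw -1

```text
time: 13.62
tool_pos: [0.5682, -0.0871, 0.1639]
tcp_rot: [0.002, 0.0, 1.0, -0.001]
ft_force: [0.2, -1.6, 0.1]
width: 0.999
grasp_force: 0.0
```

Request:
drive_tool --series '[{"dx":-0.05,"dy":0.03,"dz":0,"ax":0,"ay":0,"az":0},{"dx":-0.07,"dy":0.05,"dz":0,"ax":0,"ay":0,"az":0},{"dx":-0.07,"dy":0.05,"dz":0,"ax":0,"ay":0,"az":0},{"dx":-0.07,"dy":0.05,"dz":0,"ax":0,"ay":0,"az":0}]'

```text
time: 14.12
tool_pos: [0.6352, -0.0369, 0.161]
tcp_rot: [-0.001, -0.0, 1.0, -0.0]
ft_force: [0.9, -0.1, -0.1]
width: 0.999
grasp_force: 0.0
```

Run:
```python
from h import *
go((.47,-.1,.16),180)
c=env.calibration("wrist");np.save("cw6.npy",c)
g=env.grab_frame("wrist");cv2.imwrite("w6.png",g)
o=cv2.resize(g[130:270,150:340],None,fx=4.2,fy=4.2,interpolation=cv2.INTER_CUBIC);cv2.imwrite("pics/w6.png",o)
```

```text
t 14.12 pos [ 0.6352 -0.0369  0.161 ] yaw -179.98 tilt [-0.0011 -0.0001] -> d [ 0.1652 -0.063   0.0012] az 0.02 w 0.999 gf 0.0 F [ 0.9 -0.1 -0.1]
```

View pics/w6.png

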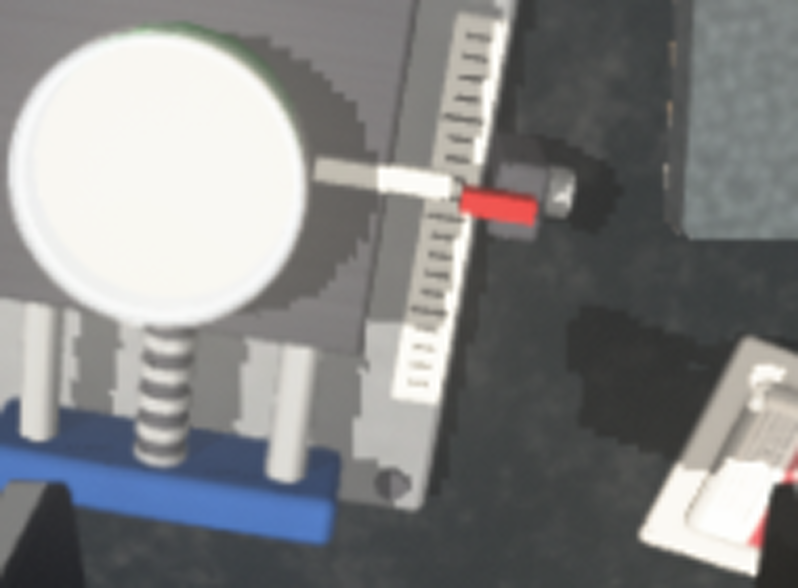

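The pointer end is at about (456,186) in the crop and the mark's inner end at (461,199), so the pointer is still slightly on the wheel side. I'll compute the remaining distance.

Run:
```python
from h import *
c=np.load("cw6.npy",allow_pickle=True).item()
X=np.array([np.cos(-.16),np.sin(-.16),0]);Y=np.array([-X[1],X[0],0])
p=lambda x,y,z=.047:wr(150+(x+.5)/4.2-.5,130+(y+.5)/4.2-.5,z,c)
P=p(456,186);M=p(461,199);P2=p(379,177);M2=p(537,211)
print(P,M,(P-M)@X,(P-M)@Y,"lines",(P2-P)@X,(P2-P)@Y,(M2-M)@X,(M2-M)@Y)
# edges of the mark blade and pointer for width check
print((p(460,211)-p(460,187))@X,(p(455,198)-p(456,174))@X)
D=p(157,180,.074);print("dish",D)
ang();rows(-141,9.5,5)
```

```text
[ 0.62624177 -0.02969918  0.047     ] [ 0.62914093 -0.02860327  0.047     ] -0.0026875289532177003 -0.0015437969381419192 lines 0.0006418217523718265 -0.01653236593258086 2.3670811658178973e-05 0.016637709934281614
0.0052942313620612065 0.0052967187116226685
dish [ 0.61703137 -0.08827179  0.074     ]
r 0.1569 ang 11.1
dx -0.0037 dy -0.0038
dx -0.0079 dy -0.0070
dx -0.0126 dy -0.0094
dx -0.0177 dy -0.0110
dx -0.0229 dy -0.0118
```

Request:
drive_tool --series '[{"dx":0.05,"dy":-0.014,"dz":0,"ax":0,"ay":0,"az":0},{"dx":0.105,"dy":-0.03,"dz":0,"ax":0,"ay":0,"az":0},{"dx":0.155,"dy":-0.044,"dz":0,"ax":0,"ay":0,"az":0},{"dx":0.1784,"dy":-0.0506,"dz":0.005,"ax":0,"ay":0,"az":0},{"dx":0.1784,"dy":-0.0506,"dz":0.02,"ax":0,"ay":0,"az":0},{"dx":0.1784,"dy":-0.0506,"dz":0.055,"ax":0,"ay":0,"az":0},{"dx":0.1784,"dy":-0.0506,"dz":0.0845,"ax":0,"ay":0,"az":0},{"dx":0.1784,"dy":-0.0506,"dz":0.0845,"ax":0,"ay":0,"az":0}]'

```text
time: 15.18
tool_pos: [0.4554, -0.0873, 0.0758]
tcp_rot: [-0.002, 0.0, 1.0, 0.001]
ft_force: [-0.5, 0.1, 0.5]
width: 0.998
grasp_force: 0.0
```

Request:
drive_tool --series '[{"dx":0,"dy":0,"dz":0,"ax":0,"ay":0,"az":0},{"dx":0,"dy":0,"dz":0,"ax":0,"ay":0,"az":0},{"dx":0,"dy":0,"dz":0,"ax":0,"ay":0,"az":0},{"dx":0,"dy":0,"dz":0,"ax":0,"ay":0,"az":0},{"dx":0,"dy":0,"dz":0,"ax":0,"ay":0,"az":0},{"dx":0,"dy":0,"dz":0,"ax":0,"ay":0,"az":0}]' --claw 1

```text
time: 15.92
tool_pos: [0.458, -0.0875, 0.0773]
tcp_rot: [0.0, -0.0, 1.0, -0.0]
ft_force: [-0.6, 0.6, 5.9]
width: 0.199
grasp_force: 29.9
```

```bash
python3 -c "
from h import *
ang();go((.4743,-.0988,.0765),180)"
```

```text
r 0.0306 ang -139.2
t 15.93 pos [ 0.458  -0.0875  0.0773] yaw -179.98 tilt [ 0.001  -0.0004] -> d [-0.0163 -0.0113  0.0009] az 0.02 w 0.199 gf 29.9 F [-0.6  0.6  5.9]
```

Request:
drive_tool --series '[{"dx":-0.0037,"dy":-0.0038,"dz":0,"ax":0,"ay":0,"az":0},{"dx":-0.0079,"dy":-0.007,"dz":0,"ax":0,"ay":0,"az":0},{"dx":-0.0126,"dy":-0.0094,"dz":0,"ax":0,"ay":0,"az":0},{"dx":-0.0177,"dy":-0.011,"dz":0,"ax":0,"ay":0,"az":0},{"dx":-0.0177,"dy":-0.011,"dz":0,"ax":0,"ay":0,"az":0},{"dx":-0.0177,"dy":-0.011,"dz":0,"ax":0,"ay":0,"az":0}]'

```text
time: 16.68
tool_pos: [0.4761, -0.0983, 0.0773]
tcp_rot: [0.001, -0.0, 1.0, 0.0]
ft_force: [0.3, 0.6, 6.3]
width: 0.198
grasp_force: 30.0
```

Request:
drive_tool --series '[{"dx":0,"dy":0,"dz":0,"ax":0,"ay":0,"az":0},{"dx":0,"dy":0,"dz":0,"ax":0,"ay":0,"az":0},{"dx":0,"dy":0,"dz":0,"ax":0,"ay":0,"az":0},{"dx":0,"dy":0,"dz":0,"ax":0,"ay":0,"az":0},{"dx":0,"dy":0,"dz":-0.02,"ax":0,"ay":0,"az":0},{"dx":0,"dy":0,"dz":-0.065,"ax":0,"ay":0,"az":0},{"dx":-0.05,"dy":0.02,"dz":-0.085,"ax":0,"ay":0,"az":0},{"dx":-0.105,"dy":0.04,"dz":-0.085,"ax":0,"ay":0,"az":0}]' --claw -1

```text
time: 17.68
tool_pos: [0.5826, -0.0584, 0.1643]
tcp_rot: [0.002, 0.0, 1.0, -0.001]
ft_force: [1.4, -1.3, 0.2]
width: 1.002
grasp_force: 0.0
```

Request:
drive_tool --series '[{"dx":-0.045,"dy":0.015,"dz":0,"ax":0,"ay":0,"az":0},{"dx":-0.055,"dy":0.02,"dz":0,"ax":0,"ay":0,"az":0},{"dx":-0.055,"dy":0.02,"dz":0,"ax":0,"ay":0,"az":0},{"dx":-0.055,"dy":0.02,"dz":0,"ax":0,"ay":0,"az":0},{"dx":-0.055,"dy":0.02,"dz":0,"ax":0,"ay":0,"az":0}]'

```text
time: 18.3
tool_pos: [0.6344, -0.0388, 0.1622]
tcp_rot: [-0.0, 0.0, 1.0, -0.0]
ft_force: [-0.7, 0.7, 0.4]
width: 1.002
grasp_force: 0.0
```

Run:
```python
from h import *
go((.47,-.1,.16),180)
c=env.calibration("wrist");np.save("cw7.npy",c)
g=env.grab_frame("wrist");cv2.imwrite("w7.png",g)
o=cv2.resize(g[130:270,150:340],None,fx=4.2,fy=4.2,interpolation=cv2.INTER_CUBIC);cv2.imwrite("pics/w7.png",o)
```

```text
t 18.3 pos [ 0.6344 -0.0388  0.1622] yaw 179.97 tilt [-0.0001 -0.0001] -> d [ 0.1644 -0.0613  0.0022] az -0.03 w 1.002 gf 0.0 F [-0.7  0.7  0.4]
```

View pics/w7.png

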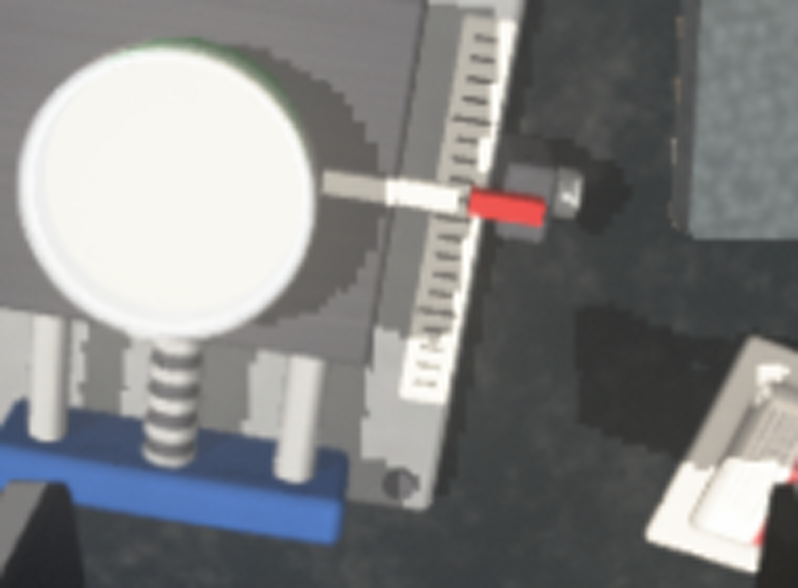

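The pointer end is at (465,200) and the mark's inner end at (471,203), in line to within about 0.5 mm. The last motion was away from the wheel and drove the saddle, so the play is taken up. The arm is clear, so I'm handing in.

```bash
python3 -c "
from h import *
print(env.job_done())"
```

```text
the job is handed in; nothing more can be done
None
```

I handed the job in at about 18 s: the dish lies on the seat, the pointer went roughly 10 mm past the red mark and came back level within about 0.5 mm by the last wrist image. I inferred that the play is taken up from the last wind moving the saddle away from the wheel; I did not check the dog in a picture. The hand-in gave no verdict.

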